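# Throw the latch behind the locker door with the bent rod

## Robot

A 6-joint arm with a two-finger parallel gripper is mounted at the origin on the work surface. World frame = base frame: x ahead of the robot, y to its left, z up, the work surface at z = 0. Lengths are in mm, angles in rad, forces in N, time in s.
With the tool pointing down it reaches from about 275 to 1000 mm from the base axis. Payload 8.4 kg.
Tool frame: the origin (TCP) lies at the very end of the fingers, on their centre line; the grasp point (between the pads) lies 19 mm behind it; z points along the fingers, x is the direction in which the jaws open and shut, and the axes are right-handed (so a half turn about z gives the same grasp; the last joint's range is limited). The gripper opens to 85 mm and grips with 20 to 120 N. Pads are 22 mm wide; open, the fingers measure 114 mm over their backs; the gripper's body (76 mm by 85 mm) begins 54 mm behind the grasp point. The pads swing forward as they close: fully open they stand 13 mm farther back than shut.
Start: joints at [1.199, 0.353, 1.633, -0, 1.155, -0.002], TCP at [225.892, 582.753, 231.281] pointing down, gripper open.
Joint ranges: [-2.63, 2.63], [-0.92, 2.1], [0.06, 2.66], [-1.3, 4.44], [0, 2.69], [-3.02, 3.02]. Speed limits (rad/s): [2.22, 2.22, 2.79, 3.14, 3.14, 3.14].

## Interface

Orientations are given as [roll, pitch, yaw] about the fixed x, y, z axes, in that order (R = Rz(yaw) Ry(pitch) Rx(roll)).
In Python, from rig import r gives the robot as it stands. The module is installed in compiled form; this text tells all that it offers.
- The arm moves only by the tool apply_moves, never from a script. Its argument "targets" is a list that holds one entry, the list of rows, each a list of 7 numbers: the gripper's target within -1 to 1 (fully open at 1, half-way at 0, shut at -1), then the shift along the tool's x, y, z in cm, then the turn, a rotation vector about the tool's x, y, z in degrees. A call has 1 to 8 rows; each row is the pose to reach, as a shift and turn from the pose measured when the call began, along the tool's axes at that moment; what a row does not reach only later rows make up. A row lasts 1/10 s, in which the tool goes at most 50 mm and 8.59 degrees, less where a joint would pass 70% of its speed; a pose out of reach is approached as far as the arm can. A call with a gripper value outside its range is refused whole. The fingers move at their own pace and stop on an object; "newtons" is the grip in N (left out, the last holds). Time passes only in rows, so rows that repeat a pose let the fingers close. It gives the time, the measured TCP pose, the force and the opening at its end, in the units of the state.
- r.sense(): the state, without advancing time (a new reading comes with each control period).
- r.grab_frame(name): name is "scene" or "side" or "wrist"; returns a dict with "pixels" (420x560x3 uint8, red, green, blue), "fov_y" (degrees; the focal length in pixels is half the picture's height over the tangent of half this angle, whatever the lens; pixels are square), "cx", "cy" (the principal point, pixels), "D" ([k1, k2, p1, p2, k3] as OpenCV has them; the pictures are not rectified), "R" (3x3) and "t" (3): a world point X has camera coordinates R X + t; the wrist camera has in their place "mount" (4x4, takes a point from camera to tool coordinates, whose origin is the TCP and whose axes are the tool frame's). Camera axes: x right, y down, z forward; pixel columns grow to the right and rows downward; lengths in mm; the calibration is good to about 2 mm. A picture is of the moment at which its call begins: read the wrist's pose just before it. There is no depth.
- r.sign_off(): hands the job in, once; it reports no verdict.
The state is a dict: "clock": time; "qpos": joint angles; "qvel": joint speeds; "joint_efforts": joint torques, N m; "eef_pos": TCP position; "tcp_rot": TCP orientation; "contact_force": force on the tool from outside, world axes, zero at the start; "wrist_torque": the same for the moment, N m; "opening": opening from 0.0 (shut) to 1.0 (fully open).
Only numpy, scipy, OpenCV 4.12 (cv2) and the standard library are available. Lean on these libraries where they do the work, as an engineer would, in place of code of your own. Each camera call takes 0.05 s, during which the arm holds its last target. There are 200 camera calls.

## Task

Take the bent steel rod from its forked rest, reach over the locker door with it and hook its hanging end behind the cross bar of the brass latch lever on the far side. Draw the lever right over towards the door and, with the rod, press it against its stop bolt with about 11 N for a second (it seats above 8 N and bends above 16 N); then lay the rod back in its rest as it was. Do not touch the latch with the gripper, do not knock the door, and leave the other things alone.

Things in the scene. Friction and masses are not known exactly. Their poses are not given: they have to be found in the camera images.
- door_top (a point): Middle of the top edge of the upright locker door, a fixed grey steel panel 260 mm wide (its y axis), 16 mm thick (its x axis) and 200 mm high, standing in two feet. x points level through the door to the far side, where the latch is; z up. The door stands turned by up to 0.2 rad about the vertical.
- latch_bar (a point): Centre of the round cross bar (62 mm along the door's y, 12 mm across) on top of the stirrup-shaped brass lever; moves with it, 173 to 180 mm above the slab. Two side bars (46 mm clear between them) run 70 mm down to a pivot fixed 58 mm beyond the door's mid-plane (door_top x), at y = 0, 90 mm below the door's top. Its bracket ends 123 mm above the slab, 70 mm beyond the mid-plane.
- latch (a joint): Lever angle, rad: 0 leans 0.4 away from the door, 0.8 leans 0.4 towards it; bar 58 + 70 sin(0.4 - angle) mm beyond the mid-plane. Starts at 0 to 0.2; stays where left. About 3 N at the bar moves it. A rigid steel stop bolt, screwed in by a different amount each time and not measured, halts it somewhere from 0.50 to 0.86. The force of the press counts the rod's friction on the bar too (up and down, as the bar swings).
- rod_grip (a point): Where to grip the loose bent steel rod (0.25 to 0.45 kg): centre of a flat-sided handle 16 mm wide (y) and 22 mm high (z) running along x from -100 to +60 mm. From there a round bar, 12 mm across, runs on to x = +150 mm, bends square and hangs straight down (-z) to z = -96 mm. In the rest it lies level, z up; from x = -50 to +50 mm the handle is clear on both sides.
- rod_tip (a point): Centre of the round end of the hanging leg of the rod (6 mm above its lowest point): x = +150, z = -90 mm from rod_grip, same axes. While the rod is pressed it may tilt a little in the fingers.
- rest_seat (a point): Where rod_grip lies, with the same axes, when the rod is in its rest: a fixed steel stand with two forks 110 mm apart along x, each 10 mm thick and 44 mm wide, with an open slot 23 mm wide (y) that widens upwards. Slot floors 114 mm above the slab (11 mm under this point), fork tops 146 mm. The rest stands left or right of the door, a parts tray on the other side.
- key: steel brake block retaining key, a flat bar 174 x 36 x 22 mm, lying loose; not to be disturbed
- pin: chrome spring pin, a slotted tube 70 mm long, 16 mm across, lying loose; not to be disturbed
- prybar: yellow steel pry bar 275 mm long, one end turned up 37 mm, lying loose; not to be disturbed
- block: brake block, 150 x 60 mm, 44 mm high, lying loose; not to be disturbed
- collar: iron collar 56 mm across, 24 mm high, lying loose in the tray; not to be disturbed
- bolt: short bolt with nut, 67 mm long, lying loose in the tray; not to be disturbed
There are look-alikes about, which are no part of the job. What is shaped like the part that bears rest_seat but orange or turquoise is not meant.

How it is judged (in metres and radians):
On the way, in this order (a step that is already met when the one before it is completed fails the run):
1. the hanging end of the rod has been let down on the far side of the door, behind the latch bar (within 50 mm of its middle) and below its top (x of rod_tip in the frame of door_top above 0.08 m and z of rod_tip in the frame of door_top below -0.025 m and y of rod_tip in the frame of door_top between -0.05 and 0.05 m), for 0.1 s.
2. the rod presses the lever against its stop bolt with more than 8 N, for 0.8 s (value of joint latch above 0.45 rad and contact force between latch and stop_c0 above 1 N and contact force between rod and latch above 8 N), for 0.8 s.
At the end, for the whole second after the job is handed in: The lever stands over towards the door (angle above 0.45 rad), still resting against its stop bolt, and the rod lies at rest in both forks of its rest, level and hanging end down, within 25 mm of where it belongs (value of joint latch above 0.45 rad and contact force between latch and stop_c0 above 0.03 N and distance between rod_grip and rest_seat below 0.025 m and z of rod_grip in the frame of rest_seat below 0.006 m and angle between rod_grip's own z axis and vertical below 0.12 rad and angle between the x axis of rod_grip and the x axis of rest_seat, either way round below 0.15 rad and linear speed of rod below 0.02 m/s); the robot touches nothing.
It fails at once if the rod presses the latch with more than 16 N (contact force between rod and latch above 16 N).
It fails at once if the robot itself touches the latch (contact force between any of the arm, the fingers and latch above 0.5 N).
It fails at once if the door is knocked: the rod or the robot bears on its panel with more than 12 N (contact force between any of rod, the arm, the fingers and door_c0 above 12 N).
It fails at once if a bystander is moved by more than 20 mm (distance of any of key, pin, prybar, block, collar, bolt from where it was at the start of the episode above 0.02 m).
It also fails if it takes over 58 s, if anything falls off the work surface, if the arm or the gripper's body presses on something with over 40 N, if the wrist force passes 120 N, or if a joint passes its speed limit or range.

## Working session

There is one attempt and no reset: what is moved stays moved. The work goes in short steps, Python scripts to look and compute and a tool call to move; the robot and the scene stay as the last step left them, time stands still between calls to the robot, and variables do not carry over. Pictures are saved under pics/ and viewed, about 8 in all and at most 12, crops included, and the job is handed in when it is done.

Besides the shell and the picture viewer there is one more tool, called as name(argument=value, ...) on one line, values as JSON. apply_moves: Moves the arm, as the interface text tells. Its arguments: {"type":"object","properties":{"targets":{"type":"array"},"newtons":{"type":"number"}},"required":["targets"]}

```bash
mkdir -p pics; ls; python3 - <<'E'
from rig import r
import cv2, json
s=r.sense(); print({k:(v if not hasattr(v,'tolist') else v.tolist()) for k,v in s.items()})
for n in("scene","side"):
    f=r.grab_frame(n); cv2.imwrite(f"pics/{n}0.png",f["pixels"][:,:,::-1])
    print(n,{k:(v if not hasattr(v,'tolist') else v.tolist()) for k,v in f.items() if k!="pixels"})
f=r.grab_frame("wrist"); cv2.imwrite("pics/wrist0.png",f["pixels"][:,:,::-1]); print({k:f[k] for k in f if k!="pixels"})
E
```

```text
pics
{'clock': 0.0, 'qpos': [1.1985850172332326, 0.35367359466407583, 1.6341639524417653, 3.980175662914769e-05, 1.155230677455164, -0.0023997753253137493], 'qvel': [0.0016008331973236913, -0.0005339427842462482, 0.00010506908620295567, 0.000710835552053155, 0.0014108810008750792, -0.00015356181169667727], 'joint_efforts': [0.0019290469936095178, -60.52418231964111, -34.20751690864563, 8.118832283798838e-05, 0.009510861709713936, 2.2742542569176294e-05], 'eef_pos': [225.70400731032757, 582.2803194334414, 230.53305080503497], 'tcp_rot': [-3.1415527222118915, 0.0014754796859210995, 1.2009687268839833], 'contact_force': [-0.20927612749509952, 0.01092132127013679, -0.16128924267594913], 'wrist_torque': [0.01334789002378892, -0.01752593117987331, -0.0350420700236811], 'opening': 1.001495228699008}
scene {'fov_y': 48.808290322409036, 'cx': 283.36360685345824, 'cy': 205.34833789720375, 'D': [-0.06424951238378117, 0.0, 0.0, 0.0, 0.0], 'R': [[-0.678809761860379, 0.7341859845736932, 0.013720322831931597], [0.5421718020892851, 0.5137047487810065, -0.6649489966148536], [-0.4952444287645375, -0.4
[... 323 characters left out ...]
636745030158075, 0.5555910994594527, -0.8314383688507897], [0.04759639900450746, -0.8303661350634017, -0.5551816500404814]], 't': [517.6981917053001, 236.5484879717104, 1107.0249860738393]}
{'fov_y': 58.03197065710156, 'cx': 283.40400931327173, 'cy': 207.78047109950265, 'D': array([-0.05840347,  0.        ,  0.        ,  0.        ,  0.        ]), 'mount': array([[ 9.99999546e-01, -2.46809400e-05, -9.52699806e-04,
        -8.40021395e-01],
       [ 3.03457148e-04,  9.55879187e-01,  2.93759914e-01,
        -7.44414195e+01],
       [ 9.03415645e-04, -2.93760070e-01,  9.55878761e-01,
        -1.41420046e+02],
       [ 0.00000000e+00,  0.00000000e+00,  0.00000000e+00,
         1.00000000e+00]])}
```

```bash
python3 - <<'E'
import cv2,numpy as np
a,b=[cv2.imread(f"pics/{n}0.png") for n in("scene","side")]
cv2.imwrite("pics/both.png",cv2.resize(np.vstack([a,b]),None,fx=.7,fy=.7)) 
E
```

```text
(no output)
```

View pics/scene0.png

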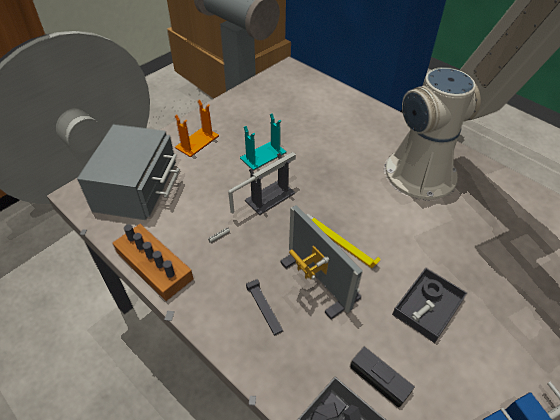

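View pics/side0.png

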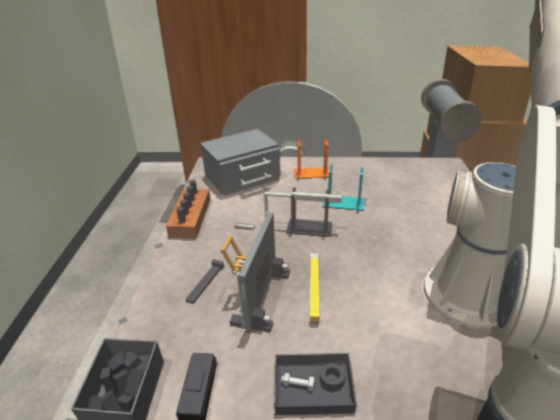

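Scene view: the rod lies in the dark rest, bend at about (230,190) and handle end at (296,156). The door is around (325,255), with the brass lever on its far side at (312,262). Side view: rod from (265,194) to (341,197), door top from (268,222) to (243,300). I'll enlarge both for precise pixels.

```bash
cat > h.py <<'E'
import cv2,numpy as np
from rig import r
def cam(f):
    h=f["pixels"].shape[0]; F=h/2/np.tan(np.radians(f["fov_y"]/2))
    return np.array([[F,0,f["cx"]],[0,F,f["cy"]],[0,0,1]]),np.array(f["D"])
def Rt(rpy):
    from scipy.spatial.transform import Rotation as Ro
    return Ro.from_euler("xyz",rpy).as_matrix()
def ext(f,s=None):
    if "R" in f: return np.array(f["R"]),np.array(f["t"])
    T=np.eye(4);T[:3,:3]=Rt(s["tcp_rot"]);T[:3,3]=s["eef_pos"]
    M=np.linalg.inv(T@np.array(f["mount"]));return M[:3,:3],M[:3,3]
def ray(f,px,s=None):
    K,D=cam(f);R,t=ext(f,s)
    u=cv2.undistortPoints(np.array([[px]],float),K,D)[0,0]
    d=R.T@np.array([u[0],u[1],1]);return -R.T@t,d/np.linalg.norm(d)
def plane(f,px,z,s=None):
    o,d=ray(f,px,s);return o+d*(z-o[2])/d[2]
def tri(rays):
    A=0;b=0
    for o,d in rays:
        P=np.eye(3)-np.outer(d,d);A=A+P;b=b+P@o
    X=np.linalg.solve(A,b)
    return X,[np.linalg.norm((np.eye(3)-np.outer(d,d))@(X-o)) for o,d in rays]
def proj(f,X,s=None):
    K,D=cam(f);R,t=ext(f,s)
    return cv2.projectPoints(np.array(X,float).reshape(-1,3),cv2.Rodrigues(R)[0],t,K,D)[0][:,0]
E
python3 - <<'E'
import cv2,numpy as np
a=cv2.imread("pics/scene0.png")[140:325,215:385]
b=cv2.imread("pics/side0.png")[165:335,185:355]
a=cv2.resize(a[:,:],None,fx=3.2,fy=3.2,interpolation=2)[:592]; b=cv2.resize(b,None,fx=3.2,fy=3.2,interpolation=2)
# put side by side at 400 wide each
out=np.zeros((592,800,3),np.uint8)
a=cv2.resize(cv2.imread("pics/scene0.png")[140:325,220:365],(435,555),interpolation=2)  #x3
b=cv2.resize(cv2.imread("pics/side0.png")[180:335,225:346],(363,465),interpolation=2)   #x3
out[:555,:435]=a; out[:465,437:800]=b
cv2.imwrite("pics/crop1.png",out)
E
```

```text
(no output)
```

View pics/crop1.png

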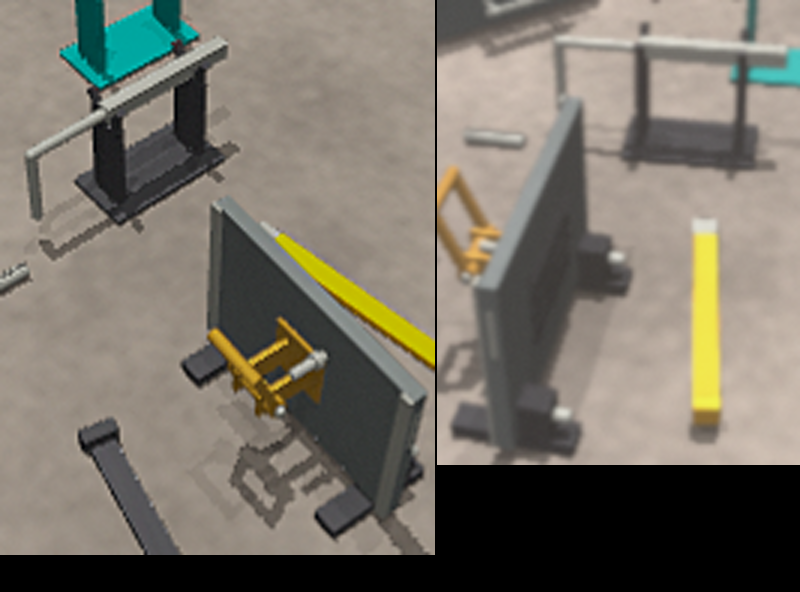

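```bash
python3 - <<'E'
from h import *
fs=r.grab_frame("scene");fd=r.grab_frame("side")
S=lambda u,v:(220+u/3-.33,140+v/3-.33)
D=lambda u,v:(225+(u-437)/3-.33,180+v/3-.33)
P={}
for n,a,b in [("bend",(34,157),(561,44)),("end",(222,52),(785,57)),("doorN",(412,397),(489,284)),("doorF",(221,206),(572,100))]:
    X,e=tri([ray(fs,S(*a)),ray(fd,D(*b))]);P[n]=X;print(n,X.round(1),np.round(e,1))
print("leg end", plane(fs,S(38,213),35).round(1))
v=P["bend"]-P["end"];print("rod len",np.linalg.norm(v),"yaw",np.arctan2(v[1],v[0]))
v=P["doorF"]-P["doorN"];m=(P["doorF"]+P["doorN"])/2;print("door",np.linalg.norm(v),m,"x-yaw (F is -y)",np.arctan2(v[1],v[0])+np.pi/2)
# bar by brass mask
for n,f in(("scene",fs),("side",fd)):
    for z in(175,):
        for p in ([S(213,336),S(265,404)] if n=="scene" else [D(455,172)]): print(n,plane(f,p,z).round(1))
E
```

```text
bend [ 588.4 -322.9  122.3] [0.3 0.3]
end [ 346.6 -291.2  124.6] [1.8 1.8]
doorN [603.3 139.  194.4] [0.4 0.4]
doorF [ 558.  -105.7  195.5] [0.6 0.6]
leg end [ 587.5 -326.8   35. ]
rod len 243.91944415676164 yaw -0.13038240803244505
door 248.79554528582798 [580.68785388  16.63143156 194.96188032] x-yaw (F is -y) -0.1830227864921039
scene [657. -25. 175.]
scene [678.2  50.7 175. ]
side [655.5 -23.7 175. ]
```

apply_moves(targets=[[[1,-74.8,52.3,-7,0,0,-13.7],[1,-74.8,52.3,-7,0,0,-13.7],[1,-74.8,52.3,-7,0,0,-13.7],[1,-74.8,52.3,-7,0,0,-13.7],[1,-74.8,52.3,-7,0,0,-13.7],[1,-74.8,52.3,-7,0,0,-13.7],[1,-74.8,52.3,-7,0,0,-13.7],[1,-74.8,52.3,-7,0,0,-13.7]]], newtons=100)

```text
clock: 1.05
eef_pos: [320.8, 193.6, 262.2]
tcp_rot: [3.141, 0.0, 1.441]
contact_force: [1.2, 0.0, -0.3]
opening: 0.998
```

```bash
cat >> h.py <<'E'
def go(tx,ty,tz,yaw,pitch_roll=(np.pi,0)):
    """tool-frame shift (cm) and turn (deg) to world target pose (tool down)"""
    from scipy.spatial.transform import Rotation as Ro
    s=r.sense();R=Rt(s["tcp_rot"])
    d=R.T@(np.array([tx,ty,tz])-s["eef_pos"])/10
    w=Ro.from_matrix(R.T@Rt([np.pi,0,yaw])).as_rotvec(degrees=True)
    print("pos",np.round(s["eef_pos"],1),"rpy",np.round(s["tcp_rot"],3),"F",np.round(s["contact_force"],2),"t",round(s["clock"],2),"op",round(s["opening"],3))
    print("shift",d.round(2),"turn",w.round(1))
E
python3 -c "
from h import *
go(443,-304,300,1.44)"
```

```text
pos [320.8 193.6 262.2] rpy [3.141 0.    1.441] F [ 1.19  0.04 -0.25] t 1.05 op 0.998
shift [-47.76  18.57  -3.75] turn [0. 0. 0.]
```

apply_moves(targets=[[[1,-47.8,18.6,-3.8,0,0,0],[1,-47.8,18.6,-3.8,0,0,0],[1,-47.8,18.6,-3.8,0,0,0],[1,-47.8,18.6,-3.8,0,0,0],[1,-47.8,18.6,-3.8,0,0,0],[1,-47.8,18.6,-3.8,0,0,0],[1,-47.8,18.6,-3.8,0,0,0],[1,-47.8,18.6,-3.8,0,0,0]]])

```text
clock: 1.85
eef_pos: [415.7, -194.4, 292.2]
tcp_rot: [3.14, 0.0, 1.44]
contact_force: [0.9, 1.9, 0.6]
opening: 1.003
```

```bash
python3 -c "
from h import *
go(443,-304,300,1.44)"
```

```text
pos [ 415.7 -194.4  292.2] rpy [3.14 0.   1.44] F [0.85 1.86 0.62] t 1.85 op 1.003
shift [-10.51   4.14  -0.77] turn [0.1 0.  0. ]
```

apply_moves(targets=[[[1,-10.5,4.1,-0.8,0,0,0],[1,-10.5,4.1,-0.8,0,0,0],[1,-10.5,4.1,-0.8,0,0,0],[1,-10.5,4.1,-0.8,0,0,0]]])

```text
clock: 2.25
eef_pos: [442.7, -305.6, 299.9]
tcp_rot: [3.141, 0.0, 1.438]
contact_force: [0.5, 1.1, -0.1]
opening: 0.995
```

```bash
python3 - <<'E'
from h import *
import pickle
s=r.sense();f=r.grab_frame("wrist");pickle.dump((s,f),open("w1.pkl","wb"))
cv2.imwrite("pics/w1.png",f["pixels"][:,:,::-1]);go(443,-304,106,1.44)
E
```

```text
pos [ 442.2 -303.9  299.7] rpy [ 3.141e+00 -1.000e-03  1.439e+00] F [-0.55  0.6   0.76] t 2.3 op 1.005
shift [-1.000e-02  7.000e-02  1.937e+01] turn [ 0.  -0.  -0.1]
```

View pics/w1.png

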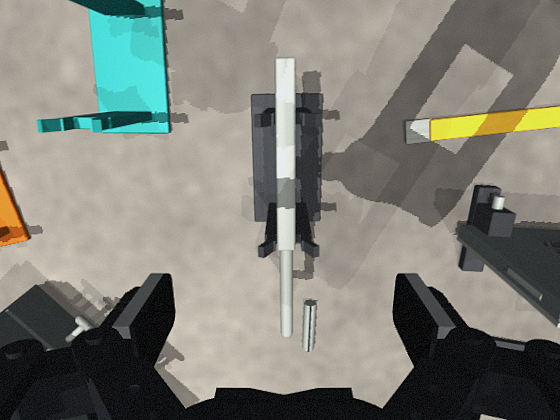

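Wrist view, 300 mm up: the handle runs from (285,58) to (287,249) and the bend is at (287,335). The turquoise stand is about 120 px clear of it, and nothing is within finger reach.

```bash
python3 - <<'E'
from h import *
import pickle
s,f=pickle.load(open("w1.pkl","rb"))
hsv=cv2.cvtColor(f["pixels"],cv2.COLOR_RGB2GRAY)
for row in(65,90,140,160,240):
    x=np.where(hsv[row,270:305]>175)[0]+270; print(row,x.min() if len(x) else None,x.max() if len(x) else None)
a=plane(f,(285.3,66),136,s);b=plane(f,(287,240),136,s);e=plane(f,(285.3,58),136,s);sh=plane(f,(287,249.5),136,s);bd=plane(f,(287,337),131,s)
print(a,b,"yaw",np.arctan2(*(b-a)[[1,0]]),"end",e,"shoulder",sh,"len",np.linalg.norm(sh-e),"bendouter",bd)
d=(b-a)/np.linalg.norm(b-a); print("grip",e+100*d,sh-60*d)
# height check: triangulate handle end with scene/side views
fs=r.grab_frame("scene");fd=r.grab_frame("side")
print(tri([ray(f,(285.3,58),s),ray(fs,(220+222/3-.3,140+49/3)),ray(fd,(225+(785-437)/3-.3,180+54/3))]))
E
```

```text
65 276 294
90 276 293
140 277 293
160 277 293
240 278 293
[ 349.73071869 -292.9488102   136.        ] [ 490.9460568  -310.21616371  136.        ] yaw -0.12167275451652959 end [ 343.99573107 -292.18629644  136.        ] shoulder [ 499.79876786 -311.37826654  136.        ] len 156.98062933861132 bendouter [ 592.94964792 -323.55590339  131.        ]
grip [ 443.25643086 -304.32357285  136.        ] [ 440.24234799 -304.09590069  136.        ]
(array([ 344.99058172, -292.27422769,  126.21553503]), [np.float64(1.787261225972701), np.float64(2.186247947655731), np.float64(1.826370951293466)])
```

apply_moves(targets=[[[1,0,0,10,0,0,-0.5],[1,0,0,14,0,0,-0.5],[1,0,0,17,0,0,-0.5],[1,0,0,19.4,0,0,-0.5],[1,0,0,19.4,0,0,-0.5],[1,0,0,19.4,0,0,-0.5],[1,0,0,19.4,0,0,-0.5]]])

```text
clock: 3.1
eef_pos: [443.8, -302.8, 108.6]
tcp_rot: [3.138, 0.001, 1.45]
contact_force: [0.1, -0.4, 0.2]
opening: 1.0
```

apply_moves(targets=[[[-1,0,0,0,0,0,0],[-1,0,0,0,0,0,0],[-1,0,0,0,0,0,0],[-1,0,0,0,0,0,0],[-1,0,0,0,0,0,0],[-1,0,0,0,0,0,0],[-1,0,0,0,0,0,0],[-1,0,0,0,0,0,0]]], newtons=100)

```text
clock: 3.9
eef_pos: [443.9, -303.1, 109.2]
tcp_rot: [3.138, 0.001, 1.45]
contact_force: [-2.0, -0.1, 8.0]
opening: 0.165
```

```bash
python3 - <<'E'
from h import *
s=r.sense();f=r.grab_frame("wrist")
cv2.imwrite("pics/w2.png",f["pixels"][:,:,::-1]);go(443,-304,216,1.44)
E
```

```text
pos [ 443.9 -303.   109.2] rpy [3.138e+00 1.000e-03 1.450e+00] F [-1.01 -0.36  8.22] t 3.95 op 0.167
shift [ -0.12  -0.04 -10.68] turn [0.2 0.1 0.6]
```

apply_moves(targets=[[[-1,0,0,-1,0,0,0],[-1,0,0,-3,0,0,0],[-1,0,0,-6,0,0,0],[-1,0,0,-10,0,0,0],[-1,0,0,-14,0,0,0],[-1,0,0,-18,0,0,0],[-1,0,0,-22,0,0,0],[-1,0,0,-22,0,0,0]]], newtons=120)

```text
clock: 4.75
eef_pos: [444.9, -303.9, 335.1]
tcp_rot: [3.13, 0.005, 1.45]
contact_force: [0.9, -0.5, -3.7]
opening: 0.166
```

```bash
python3 - <<'E'
from h import *
# door frame estimate
yd=-0.183; dx=np.array([np.cos(yd),np.sin(yd)]);c=np.array([581,16.8])
g=c+dx*(118-150)
print(g)
import pickle
s=r.sense();f=r.grab_frame("wrist");pickle.dump((s,f),open("w3.pkl","wb"));cv2.imwrite("pics/w3.png",f["pixels"][:,:,::-1])
fs=r.grab_frame("side");cv2.imwrite("pics/side3.png",fs["pixels"][:,:,::-1])
go(g[0]-60*dx[0],g[1]-60*dx[1],330,yd+np.pi/2); print(r.sense()["wrist_torque"])
E
```

```text
[549.53433032  22.62336942]
pos [ 442.8 -302.5  329.5] rpy [3.137e+00 2.000e-03 1.450e+00] F [-0.05 -0.44 -3.97] t 4.85 op 0.164
shift [33.94  0.68 -0.1 ] turn [0.3 0.1 3.5]
[ 0.0436681   0.09260185 -0.02701202]
```

View pics/w3.png

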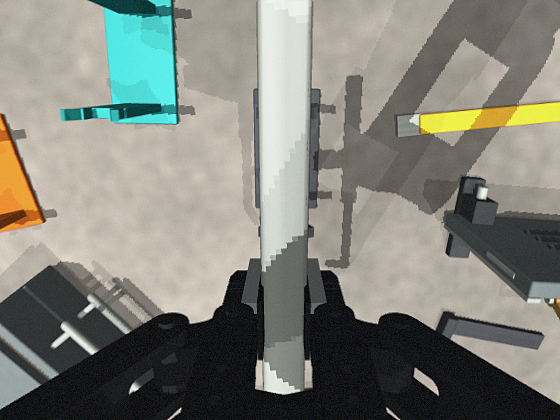

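Rod held straight between the fingers (0.37 kg by the force change). I'm carrying it across to the door.

apply_moves(targets=[[[-1,3,0,0,0,0,0.4],[-1,7,0.1,0,0,0,0.9],[-1,11.5,0.2,0,0,0,1.4],[-1,16,0.3,0,0,0,2],[-1,21,0.4,0,0,0,2.5],[-1,26,0.5,0,0,0,3],[-1,30.5,0.6,0,0,0,3.5],[-1,33.9,0.7,0,0,0,3.5]]])

```text
clock: 5.65
eef_pos: [489.3, 35.7, 326.8]
tcp_rot: [3.141, 0.002, 1.389]
contact_force: [1.1, -1.5, -3.3]
opening: 0.157
```

apply_moves(targets=[[[-1,0,0,0,0,0,0],[-1,0,0,0,0,0,0]]])

```text
clock: 5.85
eef_pos: [487.9, 36.3, 324.5]
tcp_rot: [-3.138, 0.003, 1.392]
contact_force: [0.4, 0.3, -3.4]
opening: 0.171
```

```bash
python3 - <<'E'
from h import *
import pickle
go(490,33,330,1.388)
F={n:r.grab_frame(n) for n in("scene","side")};pickle.dump((r.sense(),F),open("v4.pkl","wb"))
a=F["scene"]["pixels"][115:315,220:380,::-1];b=F["side"]["pixels"][130:330,200:360,::-1]
o=np.hstack([cv2.resize(a,(400,500),interpolation=2),cv2.resize(b,(400,500),interpolation=2)]);cv2.imwrite("pics/v4.png",o)
E
```

```text
pos [487.9  36.3 324.5] rpy [-3.138e+00  3.000e-03  1.392e+00] F [ 0.39  0.35 -3.37] t 5.85 op 0.171
shift [-0.29  0.26 -0.55] turn [-0.2  0.2  0.2]
```

View pics/v4.png

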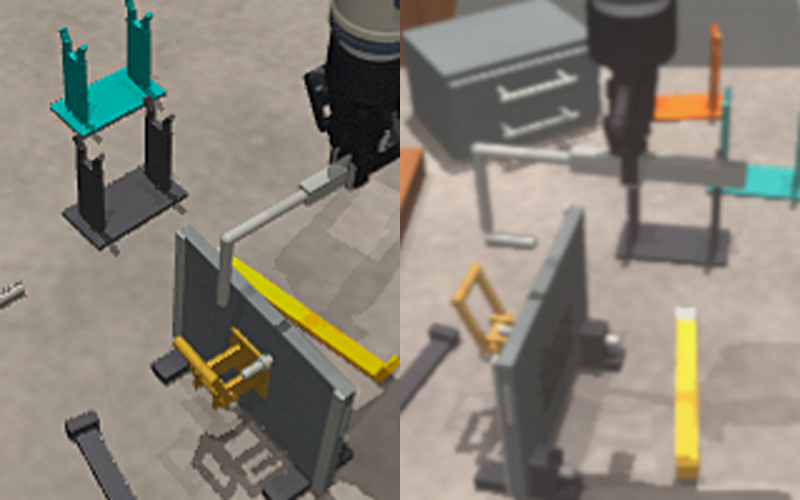

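```bash
cat > m.py <<'E'
from h import *
import pickle
s,F=pickle.load(open("v4.pkl","rb"));fs,fd=F["scene"],F["side"]
S=lambda u,v:(220+u/2.5-.3,115+v/2.5-.3)
D=lambda u,v:(200+(u-400)/2.5-.3,130+v/2.5-.3)
c=np.array([581,16.8]);yd=-0.183;ex=np.array([np.cos(yd),np.sin(yd)]);ey=np.array([-ex[1],ex[0]])
def show(n,a,b):
    X,e=tri([ray(fs,S(*a)),ray(fd,D(*b))]);q=X[:2]-c
    print(n,X.round(1),"err",np.round(e[0],1),"door frame",(q@ex).round(1),(q@ey).round(1))
    return X
E
python3 - <<'E'
from m import *
show("bend",(226,242),(480,151));show("tip",(223,300),(488,236))
A=show("barA",(179,344),(475,269));
show("doorN",(344,393),(504,354));show("doorF",(184,236),(574,209))
for p in[(228,403),(222,395)]:print(plane(fs,S(*p),174))
for p in[(457,298),(475,269)]:print(plane(fd,D(*p),174))
# rod edges in the side image: tilt from bar line
X=show("shoulder",(303,198),(572,160))
# projections of expected bar
b=lambda d,y:np.r_[c+ex*d+ey*y,110+70*np.cos(np.arcsin((d-58)/70))]
for d in(70,78,85):
  for y in(-31,31):
    P=b(d,y);u=proj(fs,P)[0];v=proj(fd,P)[0];print(d,y,((u-[219.7,114.7])*2.5).round(),((v-[199.7,129.7])*2.5+[400,0]).round())
E
```

```text
bend [633.6   7.  336.3] err 1.2 door frame 53.5 -0.1
tip [631.4   8.5 243.9] err 3.4 door frame 51.1 1.0
barA [657.7 -22.2 175.4] err 0.2 door frame 82.5 -24.3
doorN [605.5 139.9 202.1] err 2.6 door frame 1.7 125.5
doorF [ 559.2 -104.7  194.8] err 0.9 door frame 0.7 -123.4
[676.29613782  58.37968018 174.        ]
[673.30800212  48.16735387 174.        ]
[669.27336363  24.42744501 174.        ]
[658.21863645 -23.7021805  174.        ]
shoulder [545.4  25.4 338.5] err 0.7 door frame -36.5 1.9
70 -31 [185. 332.] [488. 264.]
70 31 [224. 373.] [468. 301.]
78 -31 [179. 337.] [481. 264.]
78 31 [217. 378.] [461. 301.]
85 -31 [173. 341.] [475. 265.]
85 31 [211. 383.] [455. 302.]
```

apply_moves(targets=[[[-1,-0.1,2.5,0,0,0,0.2],[-1,-0.1,5,0,0,0,0.2],[-1,-0.1,6.5,0,0,0,0.2],[-1,-0.1,6.5,0,0,0,0.2],[-1,-0.1,6.5,0,0,0,0.2]]])

```text
clock: 6.45
eef_pos: [551.5, 21.5, 324.7]
tcp_rot: [-3.138, 0.003, 1.385]
contact_force: [-0.1, 0.2, -3.3]
opening: 0.163
```

```bash
python3 - <<'E'
from m import *
s=r.sense();q=s["eef_pos"][:2]-c;print("tcp door frame",q@ex,q@ey); print((s["contact_force"]@np.r_[ex,0]),s["contact_force"])
t=c+ex*-32+ey*1;go(t[0],t[1],216,yd+np.pi/2)
E
```

```text
tcp door frame -29.819320883961744 -0.707578478351707
-0.17558037425425096 [-0.14585607  0.17672124 -3.34456087]
pos [551.5  21.5 324.7] rpy [-3.138e+00  3.000e-03  1.385e+00] F [-0.15  0.18 -3.34] t 6.45 op 0.163
shift [ 0.21 -0.18 10.87] turn [-0.2  0.2 -0.2]
```

apply_moves(targets=[[[-1,0.1,0,2.5,0,0,0],[-1,0.1,0,5,0,0,0],[-1,0.1,0,7.5,0,0,0],[-1,0.1,0,9.5,0,0,0],[-1,0.1,0,10.8,0,0,0],[-1,0.1,0,10.8,0,0,0],[-1,0.1,0,10.8,0,0,0]]])

```text
clock: 7.15
eef_pos: [551.4, 22.2, 217.5]
tcp_rot: [-3.139, 0.003, 1.385]
contact_force: [-0.1, -0.6, -2.9]
opening: 0.163
```

```bash
python3 - <<'E'
from m import *
s=r.sense();q=s["eef_pos"][:2]-c;print("tcp door frame",q@ex,q@ey)
t=c+ex*-32+ey*1;go(t[0],t[1],216,yd+np.pi/2)
F={n:r.grab_frame(n) for n in("scene","side")};pickle.dump((r.sense(),F),open("v5.pkl","wb"))
a=F["scene"]["pixels"][165:325,220:380,::-1];b=F["side"]["pixels"][150:310,200:360,::-1]
o=np.hstack([cv2.resize(a,(400,400),interpolation=2),cv2.resize(b,(400,400),interpolation=2)]);cv2.imwrite("pics/v5.png",o)
E
```

```text
tcp door frame -30.116240526081253 -0.05918656918779928
pos [551.4  22.2 217.5] rpy [-3.139e+00  3.000e-03  1.385e+00] F [-0.1  -0.58 -2.85] t 7.15 op 0.163
shift [ 0.11 -0.19  0.15] turn [-0.2  0.2 -0.2]
```

View pics/v5.png

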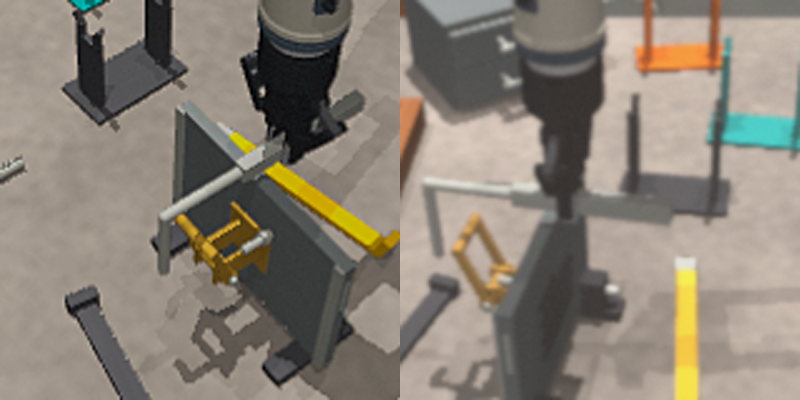

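```bash
python3 - <<'E'
from m import *
import m
s,F=pickle.load(open("v5.pkl","rb"));m.fs,m.fd=F["scene"],F["side"]
m.S=lambda u,v:(220+u/2.5-.3,165+v/2.5-.3)
m.D=lambda u,v:(200+(u-400)/2.5-.3,150+v/2.5-.3)
show("bend",(164,215),(430,183));show("tip",(164,268),(437,249));show("barA",(179,219),(475,219))
E
```

```text
bend [695.8  -8.8 231.8] err 0.8 door frame 117.5 -4.3
tip [698.   -4.9 148.7] err 0.6 door frame 119.0 -0.0
barA [657.7 -22.2 175.4] err 0.2 door frame 82.5 -24.3
```

apply_moves(targets=[[[-1,0,-0.8,0,0,0,0],[-1,0,-1.6,0,0,0,0],[-1,0,-2.0,0,0,0,0],[-1,0,-2.4,0,0,0,0],[-1,0,-2.8,0,0,0,0],[-1,0,-3.1,0,0,0,0],[-1,0,-3.4,0,0,0,0],[-1,0,-3.4,0,0,0,0]]])

```text
clock: 8.05
eef_pos: [519.2, 28.6, 218.7]
tcp_rot: [3.141, 0.002, 1.385]
contact_force: [4.3, -1.2, -1.6]
opening: 0.161
```

```bash
cat > q.py <<'E'
from m import *
s=r.sense();q=s["eef_pos"][:2]-c;f=np.array(s["contact_force"])
print("tcp d,y",(q@ex).round(2),(q@ey).round(2),"z",round(s["eef_pos"][2],2),"Fd",(f[:2]@ex).round(2),"Fy",(f[:2]@ey).round(2),"Fz",f[2].round(2),"rpy",np.round(s["tcp_rot"],4),"tau",np.round(s["wrist_torque"],2),"t",s["clock"])
E
python3 q.py
```

```text
tcp d,y -62.92 0.36 z 218.69 Fd 4.41 Fy -0.44 Fz -1.58 rpy [3.1411e+00 2.5000e-03 1.3847e+00] tau [-0.14 -1.04  0.04] t 8.05
```

apply_moves(targets=[[[-1,0,-0.3,0,0,0,0],[-1,0,-0.6,0,0,0,0],[-1,0,-0.8,0,0,0,0],[-1,0,-1.0,0,0,0,0],[-1,0,-1.2,0,0,0,0],[-1,0,-1.4,0,0,0,0],[-1,0,-1.4,0,0,0,0]]])

```text
clock: 8.75
eef_pos: [504.8, 31.2, 218.5]
tcp_rot: [-3.141, 0.003, 1.385]
contact_force: [3.2, -0.1, -2.1]
opening: 0.163
```

```bash
python3 q.py
```

```text
tcp d,y -77.53 0.35 z 218.49 Fd 3.11 Fy 0.51 Fz -2.11 rpy [-3.1411e+00  2.6000e-03  1.3847e+00] tau [-0.1 -0.7 -0. ] t 8.75
```

apply_moves(targets=[[[-1,0,-0.1,0,0,0,0],[-1,0,-0.2,0,0,0,0],[-1,0,-0.3,0,0,0,0],[-1,0,-0.3,0,0,0,0]]])

```text
clock: 9.15
eef_pos: [501.7, 31.8, 218.4]
tcp_rot: [-3.141, 0.003, 1.385]
contact_force: [2.2, -0.9, -0.8]
opening: 0.167
```

```bash
python3 q.py
```

```text
tcp d,y -80.74 0.33 z 218.4 Fd 2.36 Fy -0.45 Fz -0.77 rpy [-3.1407e+00  2.7000e-03  1.3847e+00] tau [-0.18 -0.75  0.03] t 9.15
```

apply_moves(targets=[[[-1,0,-0.1,0,0,0,0],[-1,0,-0.2,0,0,0,0],[-1,0,-0.25,0,0,0,0],[-1,0,-0.25,0,0,0,0]]])

```text
clock: 9.55
eef_pos: [499.1, 32.3, 218.4]
tcp_rot: [-3.141, 0.003, 1.385]
contact_force: [2.2, -0.5, -1.9]
opening: 0.165
```

```bash
python3 q.py
```

```text
tcp d,y -83.39 0.33 z 218.42 Fd 2.24 Fy -0.07 Fz -1.86 rpy [-3.1406e+00  2.7000e-03  1.3847e+00] tau [-0.16 -0.72  0.01] t 9.55
```

apply_moves(targets=[[[-1,0,-0.1,0,0,0,0],[-1,0,-0.2,0,0,0,0],[-1,0,-0.2,0,0,0,0],[-1,0,-0.2,0,0,0,0]]])

```text
clock: 9.95
eef_pos: [496.9, 32.7, 218.4]
tcp_rot: [-3.14, 0.003, 1.385]
contact_force: [1.7, -0.1, -2.1]
opening: 0.161
```

```bash
python3 q.py
```

```text
tcp d,y -85.59 0.33 z 218.36 Fd 1.72 Fy 0.19 Fz -2.12 rpy [-3.1402e+00  2.7000e-03  1.3848e+00] tau [-0.16 -0.66  0.  ] t 9.95
```

apply_moves(targets=[[[-1,0,-0.1,0,0,0,0],[-1,0,-0.2,0,0,0,0],[-1,0,-0.2,0,0,0,0],[-1,0,-0.2,0,0,0,0]]])

```text
clock: 10.35
eef_pos: [494.7, 33.1, 218.3]
tcp_rot: [-3.14, 0.003, 1.385]
contact_force: [2.5, -0.9, -3.0]
opening: 0.161
```

```bash
python3 q.py
```

```text
tcp d,y -87.81 0.31 z 218.28 Fd 2.58 Fy -0.41 Fz -3.02 rpy [-3.1398e+00  2.8000e-03  1.3847e+00] tau [-0.09 -0.62 -0.02] t 10.35
```

apply_moves(targets=[[[-1,0,-0.1,0,0,0,0],[-1,0,-0.2,0,0,0,0],[-1,0,-0.2,0,0,0,0],[-1,0,-0.2,0,0,0,0]]])

```text
clock: 10.75
eef_pos: [492.6, 33.5, 218.3]
tcp_rot: [-3.14, 0.003, 1.385]
contact_force: [1.2, -0.4, -2.0]
opening: 0.163
```

```bash
python3 q.py
```

```text
tcp d,y -89.95 0.3 z 218.27 Fd 1.2 Fy -0.14 Fz -1.96 rpy [-3.1396e+00  2.8000e-03  1.3847e+00] tau [-0.11 -0.58  0.05] t 10.75
```

apply_moves(targets=[[[-1,0,-0.1,0,0,0,0],[-1,0,-0.2,0,0,0,0],[-1,0,-0.2,0,0,0,0],[-1,0,-0.2,0,0,0,0]]])

```text
clock: 11.15
eef_pos: [490.4, 33.9, 218.2]
tcp_rot: [-3.139, 0.003, 1.385]
contact_force: [2.4, 0.7, -2.5]
opening: 0.166
```

```bash
python3 q.py
```

```text
tcp d,y -92.16 0.31 z 218.24 Fd 2.26 Fy 1.11 Fz -2.46 rpy [-3.1392e+00  2.8000e-03  1.3847e+00] tau [-0.02 -0.47  0.03] t 11.15
```

apply_moves(targets=[[[-1,0,-0.1,0,0,0,0],[-1,0,-0.2,0,0,0,0],[-1,0,-0.2,0,0,0,0],[-1,0,-0.2,0,0,0,0]]])

```text
clock: 11.55
eef_pos: [488.3, 34.2, 218.2]
tcp_rot: [-3.139, 0.003, 1.385]
contact_force: [2.0, -0.2, -2.0]
opening: 0.161
```

```bash
python3 q.py
```

```text
tcp d,y -94.34 0.27 z 218.2 Fd 2.05 Fy 0.15 Fz -1.96 rpy [-3.1389e+00  2.9000e-03  1.3847e+00] tau [-0.08 -0.44  0.  ] t 11.55
```

apply_moves(targets=[[[-1,0,-0.1,0,0,0,0],[-1,0,-0.2,0,0,0,0],[-1,0,-0.2,0,0,0,0],[-1,0,-0.2,0,0,0,0]]])

```text
clock: 11.95
eef_pos: [486.1, 34.6, 218.1]
tcp_rot: [-3.139, 0.003, 1.385]
contact_force: [0.8, -0.2, -2.5]
opening: 0.168
```

```bash
python3 q.py; python3 - <<'E'
from h import *
F={n:r.grab_frame(n) for n in("scene","side")}
a=F["scene"]["pixels"][165:325,220:380,::-1];b=F["side"]["pixels"][150:310,200:360,::-1]
o=np.hstack([cv2.resize(a,(400,400),interpolation=2),cv2.resize(b,(400,400),interpolation=2)]);cv2.imwrite("pics/v6.png",o)
E
```

```text
tcp d,y -96.51 0.27 z 218.15 Fd 0.77 Fy -0.02 Fz -2.49 rpy [-3.1385e+00  2.9000e-03  1.3848e+00] tau [-0.05 -0.45  0.09] t 11.95
```

View pics/v6.png

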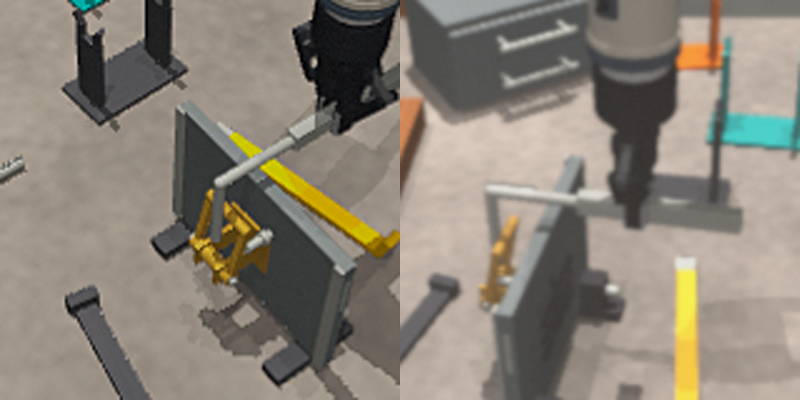

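The leg sits behind the bar, between the side bars (scene about (215,215)). The lever is already past vertical towards the door, and I keep creeping to the stop.

apply_moves(targets=[[[-1,0,-0.1,0,0,0,0],[-1,0,-0.2,0,0,0,0],[-1,0,-0.2,0,0,0,0],[-1,0,-0.2,0,0,0,0]]])

```text
clock: 12.45
eef_pos: [484.9, 34.9, 218.3]
tcp_rot: [-3.14, 0.003, 1.385]
contact_force: [5.6, -0.7, -5.6]
opening: 0.162
```

```bash
python3 q.py
```

```text
tcp d,y -97.8 0.3 z 218.26 Fd 5.64 Fy 0.33 Fz -5.59 rpy [-3.1401e+00  2.8000e-03  1.3848e+00] tau [-0.22 -0.94 -0.  ] t 12.45
```

apply_moves(targets=[[[-1,0,-0.1,0,0,0,0],[-1,0,-0.13,0,0,0,0],[-1,0,-0.13,0,0,0,0]]])

```text
clock: 12.75
eef_pos: [484.7, 35.0, 218.4]
tcp_rot: [3.141, 0.003, 1.385]
contact_force: [8.9, -1.9, -7.8]
opening: 0.161
```

```bash
python3 q.py
```

```text
tcp d,y -97.96 0.35 z 218.35 Fd 9.1 Fy -0.3 Fz -7.85 rpy [3.1407e+00 2.7000e-03 1.3848e+00] tau [-0.25 -1.13 -0.03] t 12.75
```

apply_moves(targets=[[[-1,0,-0.13,0,0,0,0],[-1,0,-0.13,0,0,0,0],[-1,0,-0.13,0,0,0,0]]])

```text
clock: 13.05
eef_pos: [484.6, 35.0, 218.3]
tcp_rot: [3.138, 0.003, 1.385]
contact_force: [9.5, -1.5, -9.1]
opening: 0.164
```

```bash
python3 q.py
```

```text
tcp d,y -98.07 0.36 z 218.33 Fd 9.57 Fy 0.27 Fz -9.06 rpy [3.1382e+00 2.6000e-03 1.3848e+00] tau [-0.24 -1.14 -0.05] t 13.05
```

apply_moves(targets=[[[-1,0,-0.12,0,0,0,0],[-1,0,-0.12,0,0,0,0],[-1,0,-0.12,0,0,0,0],[-1,0,-0.12,0,0,0,0],[-1,0,-0.12,0,0,0,0],[-1,0,-0.12,0,0,0,0],[-1,0,-0.12,0,0,0,0],[-1,0,-0.12,0,0,0,0]]])

```text
clock: 13.85
eef_pos: [484.6, 35.0, 218.2]
tcp_rot: [3.136, 0.003, 1.385]
contact_force: [9.6, -0.5, -10.2]
opening: 0.163
```

```bash
python3 q.py
```

```text
tcp d,y -98.12 0.33 z 218.2 Fd 9.52 Fy 1.27 Fz -10.17 rpy [3.1360e+00 2.6000e-03 1.3848e+00] tau [-0.2  -1.14 -0.03] t 13.85
```

apply_moves(targets=[[[-1,0,-0.11,0,0,0,0],[-1,0,-0.11,0,0,0,0],[-1,0,-0.11,0,0,0,0],[-1,0,-0.11,0,0,0,0],[-1,0,-0.11,0,0,0,0],[-1,0,-0.11,0,0,0,0],[-1,0,-0.11,0,0,0,0],[-1,0,-0.11,0,0,0,0]]])

```text
clock: 14.65
eef_pos: [484.5, 35.0, 218.1]
tcp_rot: [3.134, 0.003, 1.385]
contact_force: [9.3, -2.1, -9.4]
opening: 0.165
```

```bash
python3 q.py
```

```text
tcp d,y -98.15 0.32 z 218.06 Fd 9.51 Fy -0.41 Fz -9.36 rpy [3.1339e+00 2.6000e-03 1.3848e+00] tau [-0.18 -1.07 -0.04] t 14.65
```

apply_moves(targets=[[[-1,0,0.05,0,0,0,0],[-1,0,0.2,0,0,0,0],[-1,0,0.4,0,0,0,0],[-1,0,0.8,0,0,0,0],[-1,0,1.3,0,0,0,0],[-1,0,1.9,0,0,0,0],[-1,0,2.3,0,0,0,0],[-1,0,2.3,0,0,0,0]]])

```text
clock: 15.45
eef_pos: [507.8, 30.6, 218.2]
tcp_rot: [3.134, 0.002, 1.385]
contact_force: [0.0, -0.3, -3.4]
opening: 0.164
```

```bash
python3 q.py; python3 - <<'E'
from h import *
F={n:r.grab_frame(n) for n in("scene","side")}
a=F["scene"]["pixels"][165:325,220:380,::-1];b=F["side"]["pixels"][150:310,200:360,::-1]
o=np.hstack([cv2.resize(a,(400,400),interpolation=2),cv2.resize(b,(400,400),interpolation=2)]);cv2.imwrite("pics/v7.png",o)
E
```

```text
tcp d,y -74.46 0.28 z 218.17 Fd 0.05 Fy -0.29 Fz -3.38 rpy [3.1337e+00 2.5000e-03 1.3846e+00] tau [ 0.02  0.02 -0.01] t 15.45
```

View pics/v7.png

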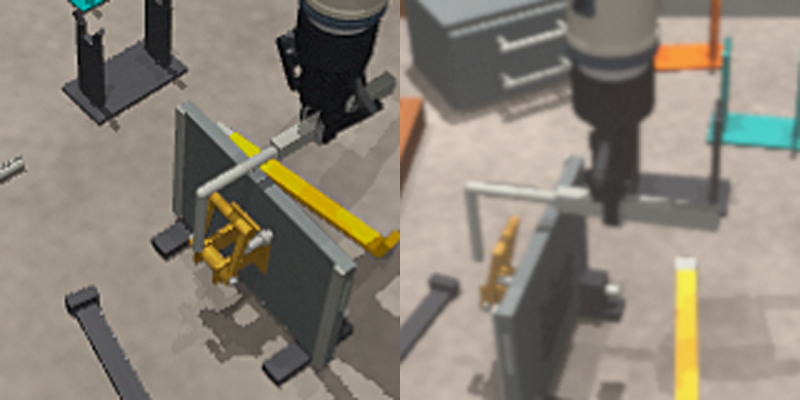

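Free of the bar with no residual force. The lever stays over by the door. I'm rising over the door and returning.

apply_moves(targets=[[[-1,0,0,-1,0,0,0],[-1,0,0,-3,0,0,0],[-1,0,0,-5.5,0,0,0],[-1,0,0,-8,0,0,0],[-1,0,0,-10.5,0,0,0],[-1,0,0,-12,0,0,0],[-1,0,0,-12,0,0,0]]])

```text
clock: 16.25
eef_pos: [507.3, 31.3, 341.1]
tcp_rot: [3.13, 0.001, 1.385]
contact_force: [-0.0, -0.3, -4.4]
opening: 0.166
```

```bash
python3 -c "
from h import *
go(443.5,-303,335,1.45)"
```

```text
pos [507.3  31.3 341.1] rpy [3.130e+00 1.000e-03 1.385e+00] F [-0.04 -0.34 -4.39] t 16.25 op 0.166
shift [-34.03  -0.09   0.66] turn [ 0.7  0.1 -3.7]
```

apply_moves(targets=[[[-1,-3,0,0,0.7,0,-0.4],[-1,-7,0,0,0.7,0,-0.9],[-1,-11.5,0,0,0.7,0,-1.4],[-1,-16,0,0,0.7,0,-2],[-1,-21,0,0,0.7,0,-2.5],[-1,-26,0,0,0.7,0,-3],[-1,-31,0,0,0.7,0,-3.7],[-1,-34,-0.1,0,0.7,0,-3.7]]])

```text
clock: 17.05
eef_pos: [441.9, -305.6, 340.7]
tcp_rot: [-3.14, 0.002, 1.448]
contact_force: [1.3, 1.3, -3.2]
opening: 0.166
```

apply_moves(targets=[[[-1,0,0,0,0,0,0],[-1,0,0,0,0,0,0]]])

```text
clock: 17.25
eef_pos: [441.1, -305.8, 339.6]
tcp_rot: [-3.138, 0.001, 1.446]
contact_force: [0.0, 0.8, -4.1]
opening: 0.167
```

```bash
python3 - <<'E'
from h import *
import pickle
go(443.5,-303,200,1.45)
F={n:r.grab_frame(n) for n in("scene","side")};pickle.dump((r.sense(),F),open("v8.pkl","wb"))
a=F["scene"]["pixels"][80:240,200:360,::-1];b=F["side"]["pixels"][100:260,225:385,::-1]
o=np.hstack([cv2.resize(a,(400,400),interpolation=2),cv2.resize(b,(400,400),interpolation=2)]);cv2.imwrite("pics/v8.png",o)
E
```

```text
pos [ 441.1 -305.8  339.6] rpy [-3.138e+00  1.000e-03  1.446e+00] F [ 0.02  0.82 -4.08] t 17.25 op 0.167
shift [ 0.32  0.25 13.96] turn [-0.2  0.1 -0.2]
```

View pics/v8.png

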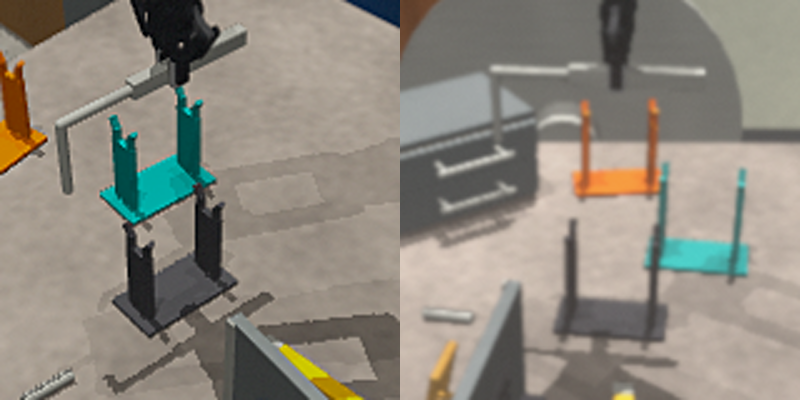

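```bash
python3 - <<'E'
import m
from m import *
s,F=pickle.load(open("v8.pkl","rb"));m.fs,m.fd=F["scene"],F["side"]
m.S=lambda u,v:(200+u/2.5-.3,80+v/2.5-.3)
m.D=lambda u,v:(225+(u-400)/2.5-.3,100+v/2.5-.3)
b=show("bend",(65,126),(495,72));e=show("end",(243,36),(704,73))
v=b-e;print(v,"tilt",np.arctan2(v[2],np.hypot(*v[:2])),"yaw",np.arctan2(v[1],v[0]),"len",np.linalg.norm(v))
u=v/np.linalg.norm(v);g=(b-150*u+e+100*u)/2;print("grip",g,"tcp",s["eef_pos"],g-s["eef_pos"])
E
```

```text
bend [ 587.3 -320.4  355.5] err 0.6 door frame 67.5 -330.4
end [ 343.6 -290.9  362.5] err 3.1 door frame -177.5 -345.7
[243.70665527 -29.52214517  -7.00433908] tilt -0.028524537122812887 yaw -0.12055065378556042 len 245.5881748874506
grip [ 440.60572338 -302.6273038   359.74122802] tcp [ 441.8213786  -304.53740961  340.15734045] [-1.21565523  1.91010581 19.58388756]
```

apply_moves(targets=[[[-1,0.2,0.2,3,0,0,-0.2],[-1,0.2,0.2,7,0,0,-0.2],[-1,0.2,0.2,11,0,0,-0.2],[-1,0.2,0.2,14,0,0,-0.2],[-1,0.2,0.2,15.5,0,0,-0.2],[-1,0.2,0.2,15.5,0,0,-0.2],[-1,0.2,0.2,15.5,0,0,-0.2],[-1,0.2,0.2,15.5,0,0,-0.2]]])

```text
clock: 18.15
eef_pos: [444.7, -303.0, 186.5]
tcp_rot: [-3.141, 0.002, 1.453]
contact_force: [0.5, -0.9, -3.1]
opening: 0.167
```

```bash
python3 -c "
from h import *
go(443.7,-303,109.5,1.45)"
```

```text
pos [ 444.7 -303.   186.5] rpy [-3.141e+00  2.000e-03  1.453e+00] F [ 0.54 -0.94 -3.13] t 18.15 op 0.167
shift [ 0.   -0.09  7.7 ] turn [-0.   0.1  0.2]
```

Position is within 1 mm. I'm lowering into the forks.

apply_moves(targets=[[[-1,0,-0.1,1.5,0,0,0.2],[-1,0,-0.1,3,0,0,0.2],[-1,0,-0.1,4.5,0,0,0.2],[-1,0,-0.1,5.7,0,0,0.2],[-1,0,-0.1,6.6,0,0,0.2],[-1,0,-0.1,7.2,0,0,0.2],[-1,0,-0.1,7.4,0,0,0.2],[-1,0,-0.1,7.4,0,0,0.2]]])

```text
clock: 18.95
eef_pos: [443.7, -303.1, 112.6]
tcp_rot: [-3.141, 0.002, 1.449]
contact_force: [-0.7, -0.9, -2.9]
opening: 0.165
```

```bash
python3 -c "
from h import *
go(443.7,-303,109.5,1.45)"
```

```text
pos [ 443.7 -303.1  112.6] rpy [-3.141e+00  2.000e-03  1.449e+00] F [-0.7  -0.92 -2.93] t 18.95 op 0.165
shift [ 0.01 -0.    0.31] turn [-0.   0.1 -0. ]
```

apply_moves(targets=[[[-1,0,0,0.1,0,0,0],[-1,0,0,0.2,0,0,0],[-1,0,0,0.3,0,0,0],[-1,0,0,0.3,0,0,0]]])

```text
clock: 19.35
eef_pos: [443.7, -303.1, 109.6]
tcp_rot: [-3.141, 0.002, 1.449]
contact_force: [-0.7, 0.3, -4.2]
opening: 0.164
```

```bash
python3 -c "
from h import *
go(443.7,-303,109.5,1.45)"
```

```text
pos [ 443.7 -303.1  109.6] rpy [-3.141e+00  2.000e-03  1.449e+00] F [-0.66  0.34 -4.17] t 19.35 op 0.164
shift [ 0.01 -0.    0.01] turn [-0.   0.1 -0. ]
```

apply_moves(targets=[[[-1,0,0,0.1,0,0,0],[-1,0,0,0.2,0,0,0],[-1,0,0,0.2,0,0,0]]])

```text
clock: 19.65
eef_pos: [443.8, -303.2, 109.2]
tcp_rot: [3.142, 0.002, 1.449]
contact_force: [-6.4, 3.6, 15.8]
opening: 0.164
```

```bash
python3 -c "
from h import *
go(443.7,-303,109.5,1.45)"
```

```text
pos [ 443.8 -303.2  109.2] rpy [3.142e+00 2.000e-03 1.449e+00] F [-6.38  3.58 15.79] t 19.65 op 0.164
shift [ 0.02 -0.01 -0.03] turn [-0.   0.1 -0.1]
```

Seated on the fork floors at the same height as when I gripped it. Releasing, then lifting clear.

apply_moves(targets=[[[-0.5,0,0,0,0,0,0],[-0.2,0,0,0,0,0,0],[0.2,0,0,0,0,0,0],[0.6,0,0,0,0,0,0],[1,0,0,0,0,0,0],[1,0,0,0,0,0,0],[1,0,0,0,0,0,0],[1,0,0,0,0,0,0]]])

```text
clock: 20.45
eef_pos: [443.8, -303.1, 109.1]
tcp_rot: [-3.142, 0.002, 1.449]
contact_force: [0.1, -0.5, -0.6]
opening: 0.999
```

apply_moves(targets=[[[1,0,0,-2,0,0,0],[1,0,0,-5,0,0,0],[1,0,0,-9,0,0,0],[1,0,0,-13,0,0,0],[1,0,0,-17,0,0,0],[1,0,0,-19,0,0,0],[1,0,0,-19,0,0,0],[1,0,0,-19,0,0,0]]])

```text
clock: 21.25
eef_pos: [443.7, -302.6, 298.9]
tcp_rot: [3.141, 0.003, 1.449]
contact_force: [0.1, 0.5, -0.3]
opening: 0.997
```

```bash
python3 - <<'E'
from h import *
go(443.5,-303,300,1.45)
s=r.sense();f=r.grab_frame("wrist");F=r.grab_frame("scene");f2=r.grab_frame("side")
g=cv2.cvtColor(f["pixels"],cv2.COLOR_RGB2GRAY)
for row in(65,90,140,160,240):
    x=np.where(g[row,265:315]>175)[0]+265; print(row,x.min(),x.max())
a=cv2.resize(F["pixels"][100:310,215:385,::-1],(340,420),interpolation=2)
c=cv2.resize(f["pixels"][30:380,130:430,::-1],(360,420));cv2.imwrite("pics/v9.png",np.hstack([a,c]))
E
```

```text
pos [ 443.7 -302.6  298.9] rpy [3.141e+00 3.000e-03 1.449e+00] F [ 0.05  0.53 -0.3 ] t 21.25 op 0.997
shift [-0.04 -0.01 -0.11] turn [ 0.   0.1 -0.1]
65 275 292
90 275 292
140 275 291
160 275 292
240 275 291
```

View pics/v9.png

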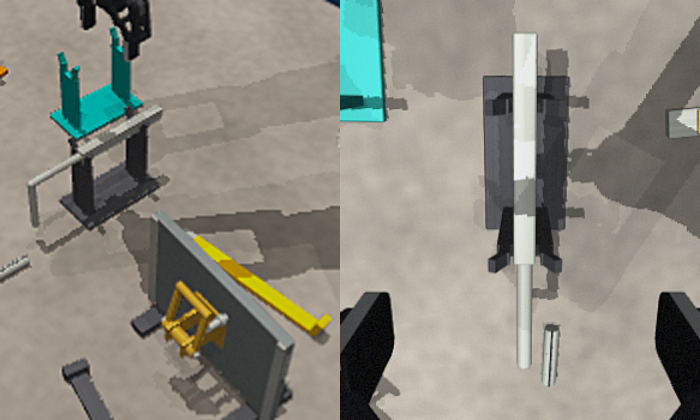

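The rod lies in both forks as before. The wrist view has its edges at columns 275–292, and the scene view shows it level with the hanging end down. The lever is still over against the bolt. Handing in.

```bash
python3 -c "
from rig import r
print(r.sign_off())"
```

```text
the job is handed in; nothing more can be done
None
```

I carried out the whole job and handed it in at 21.3 s of the 58 s allowed. No verdict came back.

- **Hook and press:** I took the rod from the dark rest, reached over the door and hooked its hanging end behind the latch bar. The lever met its stop at roughly 0.65 rad (estimated from the tool's travel). I then pressed for about 2 s at 10 to 12 N, judged from the wrist force with the rod's weight taken off.
- **Release and return:** I backed the rod off the bar slowly and the wrist force fell to zero. I then lifted it back over the door and laid it in its rest.
- **Last checks:**
  - The rod lies in both forks, within about 2 mm of where it started, with its hanging end down. While held, it had tilted by only about 0.02 rad.
  - The gripper is open and nothing touches it.
  - The lever still stands over towards the door, and the pin and pry bar show no movement. The last pictures did not show the block, collar and bolt; I did not check them or the key separately.
- **Not checked directly:** I could not measure the small force left between the lever and its stop bolt after release. I only saw that the lever stayed in place.

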